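Check a microscope arm pin in the go / no-go gap gauge

ROBOT

A 6-joint arm with a two-finger parallel gripper is mounted at the origin on the work surface. World frame = base frame: x ahead of the robot, y to its left, z up, the work surface at z = 0. Lengths are in mm, angles in rad, forces in N, time in s.
With the tool pointing down it reaches from about 250 to 725 mm from the base axis. Payload 9.7 kg.
Tool frame: the origin (TCP) lies on the centre line of the jaws, within the pads' length; the fingertips stand 25 mm ahead of it and the grasp point (between the pads) lies 6 mm ahead of it; z points along the fingers, y is the direction in which the jaws open and shut (so a half turn about z gives the same grasp; the last joint's range is limited). The gripper opens to 85 mm and grips with 20 to 120 N. Pads are 22 mm wide; open, the fingers measure 114 mm over their backs; the gripper's body (76 mm by 85 mm) begins 54 mm behind the grasp point. The pads swing forward as they close: fully open they stand 13 mm farther back than shut.
Start: joints at [0, 0.087, 0.176, 1.66, 0, 1.571], TCP at [549.997, -0, 256.284] pointing down, gripper open.
Joint ranges: [-3.13, 3.13], [-0.85, 1.81], [-1.15, 1.24], [-2.2, 2.28], [-1.44, 1.52], [-3.14, 3.14]. Speed limits (rad/s): [2.22, 2.22, 2.57, 3.14, 3.14, 3.14].

INTERFACE

Orientations are given as a 3x3 rotation matrix whose columns are the frame's x, y, z axes.
In Python, from station import bot gives the robot as it stands. The module is installed in compiled form; this text tells all that it offers.
- The arm moves only by the tool jog_arm, never from a script. Its argument "targets" is one flat list of numbers, 7 for each row, row after row: the shift along the tool's x, y, z as a fraction of full scale, then the turn, a rotation vector about the tool's x, y, z as a fraction of full scale, then the finger opening in mm, from 0 to 85.4. In form: [x, y, z, ax, ay, az, gripper, x, y, z, ax, ay, az, gripper, ...]. A call has 1 to 10 rows; each row shifts and turns the pose as measured when the row begins, along the tool's axes as they then stand; what a row does not reach is not made up. Full scale, the value 1, is 200 mm for a shift and 90 degrees for a turn. A row lasts 1/8 s, in which the tool goes at most 62.5 mm and 10.7 degrees, less where a joint would pass 70% of its speed; a pose out of reach is approached as far as the arm can. A call with a number of a shift or a turn outside -1 to 1 is refused whole. A call with a gripper value outside its range is refused whole. The fingers move at their own pace and stop on an object; "grip_force" is the grip in N (left out, the last holds). Time passes only in rows, so rows that do not move let the fingers close. It gives the time, the measured TCP pose, the force and the opening at its end, in the units of the state.
- bot.observe(): the state, without advancing time (a new reading comes with each control period).
- bot.read_camera(name): name is "scene" or "side" or "wrist"; returns a dict with "pixels" (480x640x3 uint8, blue, green, red), "camera_matrix" (3x3 intrinsics, pixels), "pose" (4x4, takes a point from camera to world coordinates). Camera axes: x right, y down, z forward; pixel columns grow to the right and rows downward; lengths in mm; the calibration is good to about 2 mm. A picture is of the moment at which its call begins. There is no depth.
- bot.finish_job(): hands the job in, once; it reports no verdict.
The state is a dict: "t": time; "joints": joint angles; "qvel": joint speeds; "tau": joint torques, N m; "tcp_pos": TCP position; "eef_rot": TCP orientation; "wrist_force": force on the tool from outside, world axes, zero at the start; "wrist_torque": the same for the moment, N m; "gripper_width": finger opening in mm.
Only numpy, scipy, OpenCV 4.12 (cv2) and the standard library are available. Lean on these libraries where they do the work, as an engineer would, in place of code of your own. Each camera call takes 0.05 s, during which the arm holds its last target. There are 200 camera calls.

TASK

Check the steel microscope pin in the limit gauge on the bench: take it from its grey holder and, keeping it upright with its shank low between the jaws, push it in at the open mouth and on through the green go gap, then on against the red no-go gap, which must stop it; keep it pressed there with about 8 newtons for about a second. Never let it press on the gauge with more than about 12 newtons. When it has passed, stand it fully down in the hole of the blue holder and let go, leaving the dish, the bottle and the tip box where they are.

Things in the scene. Friction and masses are not known exactly. Their poses are not given: they have to be found in the camera images.
- pin: the loose steel pin: upright shank 18 mm diameter and 70 mm long, topped by a black round grip head 30 mm diameter and 28 mm high (98 mm overall, about 0.17 kg, hidden mass varies). Origin at the centre of its foot, z up along the pin. It starts standing in the hole of the grey holder, foot 10 mm above the bench, and is best gripped by its head, from above
- gauge: the limit gauge, fixed to the bench: dark base plate 156 x 80 mm, 6 mm thick, with upright jaws and side walls up to 55 mm above the bench, open above. Origin: on the bench, on the middle line, 66 mm behind the plate's mouth end (plate from x = -66 to 90 mm); +x is the direction of pushing, y across the gap, z up; symmetrical about y = 0. Foot 12 to 25 mm above the bench: clear of the plate, low in the jaws
- go (a point): middle of the green go gap, on the base plate: 26 mm before the gauge's origin (x = -26, y = 0, z = 6 mm). Green jaws from x = -40 to -12 mm of the gauge, gap 20 mm, so the pin has 1 mm each side; 45-degree lead-ins widen it to about 43 mm at x = -51. Behind the go jaws is a free throat 40 mm wide. The pin may be lifted out of it, or drawn back
- throat_mid (a point): on the base plate at x = 34, y = 0, z = 6 mm of the gauge, mid-way along the range where the pin may be stopped. The red no-go jaws, gap 13 mm, rigid, are clamped at a different depth each time: front edges anywhere from x = 20 to 60 mm of the gauge (not measured: find by feel), stopping the pin's axis anywhere from x = 14 to 54 mm
- rack_in: the grey holder, fixed: block 60 x 60 x 45 mm high, one upright hole in the centre, 22 mm diameter, 35 mm deep (hole floor 10 mm above the bench), with a 3 mm chamfer. Origin at the centre of its underside
- rack_ok: the blue holder for pins that have passed, fixed: the same block, 60 x 60 x 45 mm high, one hole in the centre, 22 mm diameter, 35 mm deep (hole floor 10 mm above the bench), with a 3 mm chamfer. Origin at the centre of its underside. The grey and blue holders may be on either side of the gauge
- dish: bystander: open glass dish, 70 mm diameter, 16 mm high, between the robot and the gauge; origin at the centre of its underside. Leave alone
- bottle: bystander: glass bottle with orange cap, 60 mm diameter, 130 mm high, far right of the gauge; origin at the centre of its underside. Leave alone
- tipbox: bystander: orange pipette-tip box with white lid, 77 x 112 mm, 60 mm high, far left of the gauge; origin at the centre of its underside. Leave alone
Things that resemble listed ones, but are neither listed nor needed, are in the scene too. Of the things that look like the rack_ok, take the one that is farthest to the robot's left at the start.

How it is judged:
By the outcome, as a careful person would: the job done as asked, in the order asked, and still so for the second after the job is handed in, with the robot touching nothing.
It also fails if it takes over 66 s, if anything falls off the work surface, if the arm or the gripper's body presses on something with over 40 N, if the wrist force passes 120 N, or if a joint passes its speed limit or range.

## Working session

There is one attempt and no reset: what is moved stays moved. The work goes in short steps, Python scripts to look and compute and a tool call to move; the robot and the scene stay as the last step left them, time stands still between calls to the robot, and variables do not carry over. Pictures are saved under pics/ and viewed, about 8 in all and at most 12, crops included, and the job is handed in when it is done.

Besides the shell and the picture viewer there is one more tool, called after "Call:" as name(argument=value, ...) on one line, values as JSON. jog_arm: Moves the arm, as the interface text tells. Its arguments: {"type":"object","properties":{"targets":{"type":"array","items":{"type":"number"}},"grip_force":{"type":"number"}},"required":["targets"]}

```bash
mkdir -p pics
cat > h.py <<'E'
import numpy as np, cv2
from station import bot
def snap(n,f):
    r=bot.read_camera(n); cv2.imwrite(f,r["pixels"]); np.savez(f+'.npz',K=r["camera_matrix"],T=r["pose"]); return r
def ray(f,u,v,z):
    d=np.load(f+'.npz'); K,T=d['K'],d['T']
    w=T[:3,:3]@np.linalg.solve(K,[u,v,1.]); o=T[:3,3]
    return o+w*(z-o[2])/w[2]
def proj(f,p):
    d=np.load(f+'.npz'); c=np.linalg.inv(d['T'])@np.append(p,1.); q=d['K']@c[:3]; return q[:2]/q[2]
E
python3 - <<'E'
from h import *
for n in("scene","wrist"):
    r=snap(n,f'pics/{n}0.png'); print(n,r["pose"].round(2).tolist(),r["camera_matrix"].round(1).tolist())
s=bot.observe();print(s['t'],s['tcp_pos'],s['eef_rot'],s['wrist_force'],s['gripper_width'])
E
```

```text
scene [[-0.17, 0.85, -0.5, 1062.81], [0.99, 0.14, -0.1, 86.49], [-0.01, -0.51, -0.86, 897.99], [0.0, 0.0, 0.0, 1.0]] [[447.5, 0.0, 313.9], [0.0, 447.5, 244.8], [0.0, 0.0, 1.0]]
wrist [[1.0, -0.0, -0.0, 549.25], [-0.0, -0.95, -0.32, 80.41], [-0.0, 0.32, -0.95, 374.08], [0.0, 0.0, 0.0, 1.0]] [[384.3, 0.0, 319.8], [0.0, 384.3, 240.5], [0.0, 0.0, 1.0]]
0.1 [5.49833317e+02 1.21044393e-02 2.55645727e+02] [[-1.79642084e-06  9.99999298e-01 -1.18521795e-03]
 [ 1.00000000e+00  1.80540927e-06  7.58271288e-06]
 [ 7.58484736e-06 -1.18521794e-03 -9.99999298e-01]] [-0.71505209 -0.70225629  0.98572145] 85.10352371376617
```

View pics/scene0.png

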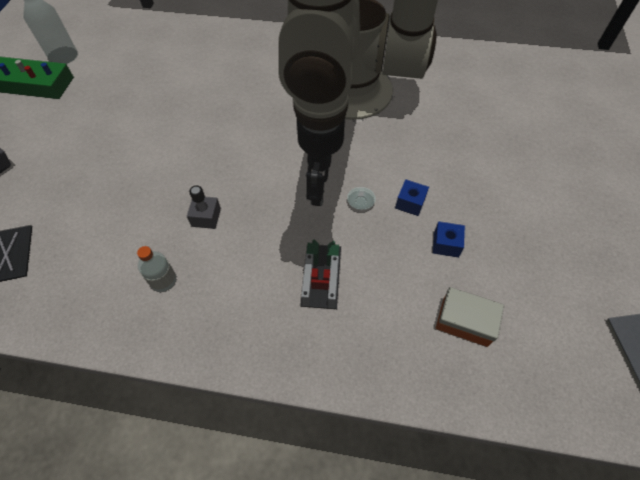

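View pics/wrist0.png

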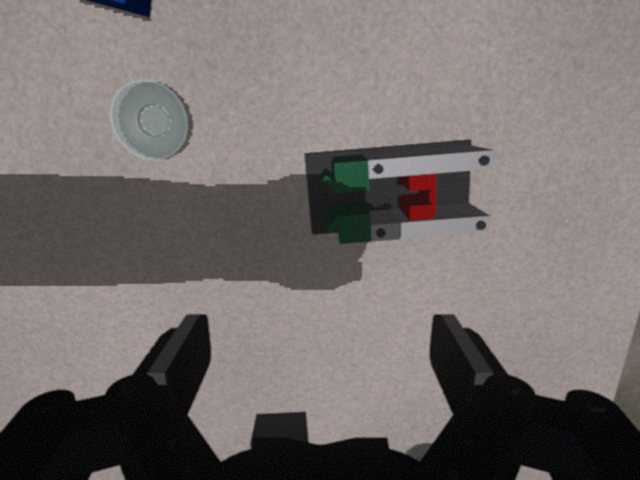

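The scene view shows the grey holder with the pin at about (203,210), head at (197,190). The gauge is at (321,275) with its mouth towards the robot. There are two blue holders, at (412,197) and (450,239). The right one in the image is farther to the robot's left (+y), so it fits; I'll confirm this by number and crop.

Run:
```python
from h import *
f='pics/scene0.png'
im=cv2.imread(f)
a=cv2.resize(im[170:260,170:270],None,fx=4,fy=4,interpolation=2)
b=cv2.resize(im[170:260,390:490],None,fx=4,fy=4,interpolation=2)
c=cv2.resize(im[235:315,280:380],None,fx=4,fy=4,interpolation=2)
o=np.zeros((360+320-80,800,3),np.uint8);o[:360,:400]=a;o[:360,400:]=b;o[360:600,:400]=c[:240];cv2.imwrite('pics/c1.png',o)
for n,u,v,z in[('blueA',414,188,45),('blueB',451,232,45),('pinhead',196.5,189,108),('grey',204,202,45)]:print(n,ray(f,u,v,z).round(1))
g='pics/wrist0.png'
for n,u,v,z in[('mouthL',306,154,6),('mouthR',313,234,6),('bolt',378,169,55),('b',484,160,55),('b',381,232,55),('b',481,225,55),('greenLin',368,187,55),('redfront',403,195,55)]:print(n,ray(g,u,v,z).round(1))
```

```text
blueA [370.3 197.2  45. ]
blueB [482. 286.  45.]
pinhead [ 500.7 -287.9  108. ]
grey [ 490.3 -288.5   45. ]
mouthL [535.9  43.3   6. ]
mouthR [542.  -35.5   6. ]
bolt [596.9  36.1  55. ]
b [683.2  43.4  55. ]
b [602.1 -18.2  55. ]
b [688.1 -11.9  55. ]
greenLin [589.2  21.2  55. ]
redfront [619.   14.4  55. ]
```

View pics/c1.png

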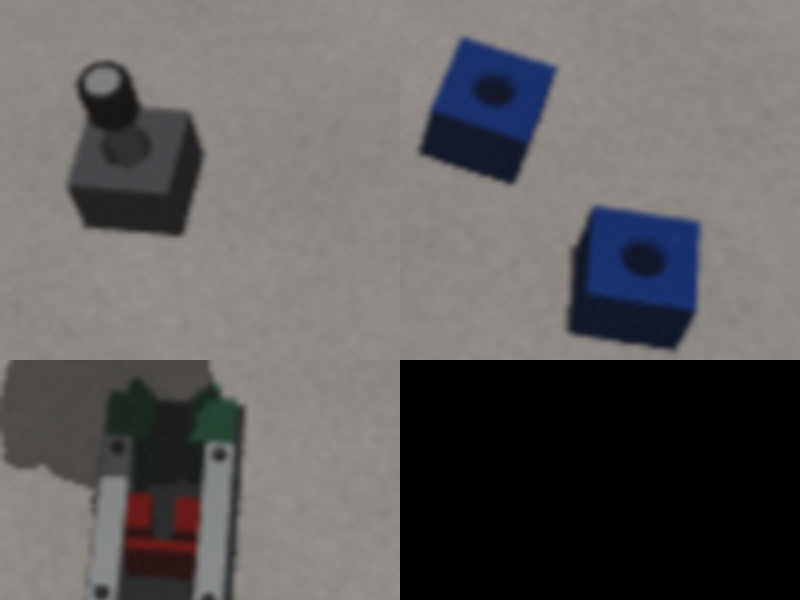

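Run:
```python
from h import *
f='pics/scene0.png'
print('B',ray(f,450.75,234.5,45),'pin',ray(f,195.5,190.2,108),'hole grey',ray(f,170+31.5,170+37,45))
```

```text
B [488.79234716 285.55598505  45.        ] pin [ 504.31979834 -289.08490827  108.        ] hole grey [ 505.23178202 -290.02435031   45.        ]
```

Call:
jog_arm(targets=[-0.25,-0.038,0,0,0,0,85,-0.25,-0.038,0,0,0,0,85,-0.25,-0.038,0,0,0,0,85,-0.25,-0.038,0,0,0,0,85,-0.25,-0.038,0,0,0,0,85,-0.25,-0.038,0,0,0,0,85,-0.25,-0.038,0,0,0,0,85,0,0,0,0,0,0,85,0,0,0,0,0,0,85])

```text
t: 1.23
tcp_pos: [494.6, -359.9, 250.7]
eef_rot: [[-0.003, 1.0, -0.007], [1.0, 0.003, 0.003], [0.003, -0.007, -1.0]]
wrist_force: [-0.2, 0.1, 0.9]
gripper_width: 85.2
```

Run:
```python
from h import *
snap('wrist','pics/w1.png');s=bot.observe();print(s['t'],s['tcp_pos'],s['eef_rot'].round(4) if hasattr(s['eef_rot'],'round') else s['eef_rot'],s['wrist_force'])
```

```text
1.275 [ 494.61854619 -359.68837303  250.66029052] [[-0.003   1.     -0.0073]
 [ 1.      0.003   0.0032]
 [ 0.0032 -0.0073 -1.    ]] [ 0.46169398  0.50155427 -0.43864921]
```

View pics/w1.png

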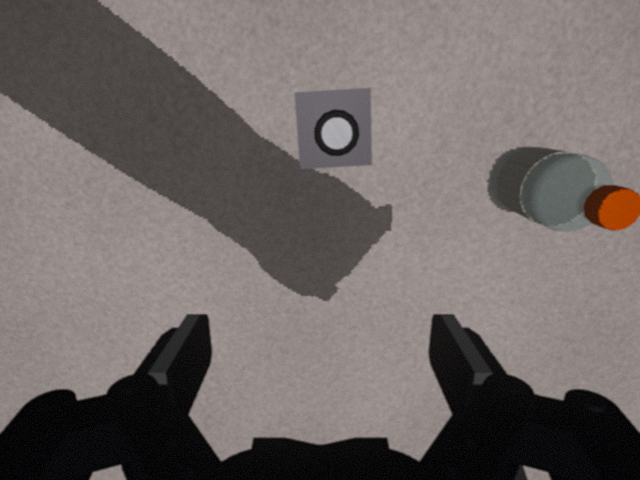

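The pin head is at (336,133) on the grey holder, whose corners are roughly (295,92) to (372,164). The bottle is well clear to the right.

Run:
```python
from h import *
f='pics/w1.png'
im=cv2.imread(f)[60:200,260:410].astype(int)
m=((im.max(2)<75)).astype(np.uint8)
ret,l,st,c=cv2.connectedComponentsWithStats(m); 
cs=max(cv2.findContours(m,cv2.RETR_EXTERNAL,1)[0],key=lambda c:0 if cv2.boundingRect(c)[0]==0 else cv2.contourArea(c))
print(cv2.boundingRect(cs),cv2.minEnclosingCircle(cs))
print(ray(f,336.5,133,108)); 
print(np.mean([ray(f,u,v,45) for u,v in[(295,92),(371,88),(372,164),(299,168)]],0))
```

```text
(54, 49, 45, 47) ((75.96172332763672, 72.34449768066406), 23.426876068115234)
[ 503.69735193 -291.8073005   108.        ]
[ 504.00825269 -291.66698081   45.        ]
```

Call:
jog_arm(targets=[0.17,0.023,0,-0.0046,-0.002,0,85,0.17,0.023,0,0,0,0,85,0,0,0,0,0,0,85,0,0,0,0,0,0,85])

```text
t: 1.78
tcp_pos: [504.6, -286.2, 251.0]
eef_rot: [[-0.008, 1.0, 0.001], [1.0, 0.008, 0.0], [0.0, 0.001, -1.0]]
wrist_force: [0.5, -0.5, 0.4]
gripper_width: 85.0
```

Call:
jog_arm(targets=[-0.027,-0.004,0.1,0,0,0,85,0,0,0.15,0,0,0,85,0,0,0.15,0,0,0,85,0,0,0.1,0,0,0,85,0,0,0,0,0,0,85,0,0,0,0,0,0,85])

```text
t: 2.52
tcp_pos: [504.3, -294.1, 149.6]
eef_rot: [[-0.007, 1.0, 0.003], [1.0, 0.007, -0.002], [-0.002, 0.003, -1.0]]
wrist_force: [0.4, -0.4, 0.8]
gripper_width: 84.9
```

Call:
jog_arm(targets=[0.012,-0.002,0.1,0.002,0.001,0,85,0,0,0.1,0,0,0,85,0,0,0.03,0,0,0,85,0,0,0,0,0,0,85,0,0,0,0,0,0,85])

```text
t: 3.15
tcp_pos: [504.9, -292.1, 103.0]
eef_rot: [[-0.007, 1.0, 0.002], [1.0, 0.007, -0.002], [-0.002, 0.002, -1.0]]
wrist_force: [-0.4, 0.5, 0.3]
gripper_width: 85.0
```

Call:
jog_arm(targets=[0.002,-0.004,0.015,0.0015,0.0015,0,60,0,0,0,0,0,0,30,0,0,0,0,0,0,20,0,0,0,0,0,0,20,0,0,0,0,0,0,20,0,0,0,0,0,0,20,0,0,0,0,0,0,20], grip_force=100)

```text
t: 4.03
tcp_pos: [504.7, -292.1, 101.4]
eef_rot: [[-0.007, 1.0, 0.001], [1.0, 0.007, -0.0], [-0.0, 0.001, -1.0]]
wrist_force: [0.0, -1.2, 1.2]
gripper_width: 27.8
```

Call:
jog_arm(targets=[0,0,0,0,0,0,20,0,0,-0.05,0,0,0,20,0,0,-0.1,0,0,0,20,0,0,-0.12,0,0,0,20,0,0,-0.12,0,0,0,20,0,0,0,0,0,0,20,0,0,0,0,0,0,20])

```text
t: 4.9
tcp_pos: [503.8, -291.6, 181.6]
eef_rot: [[-0.007, 1.0, -0.001], [1.0, 0.007, 0.001], [0.001, -0.001, -1.0]]
wrist_force: [-0.1, 0.4, -2.0]
gripper_width: 27.9
```

Run:
```python
from h import *
snap('wrist','pics/w2.png');snap('side','pics/s2.png');s=bot.observe();print(s['t'],s['tcp_pos'],s['wrist_force'],s['gripper_width'])
```

```text
5.0 [ 503.77072269 -291.57781368  181.44260621] [-0.25752267  0.36970592 -1.95356285] 27.67893960994154
```

View pics/s2.png

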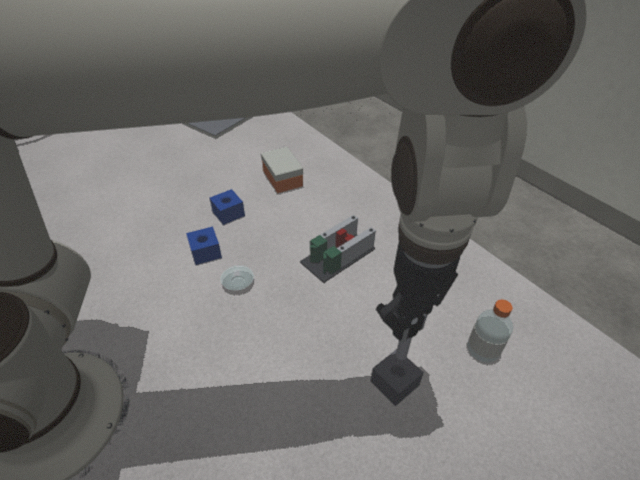

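Call:
jog_arm(targets=[0.15,0.03,-0.02,0,0,0,20,0.23,0.05,-0.02,0,0,0,20,0.23,0.05,0,0,0,0,20,0.23,0.05,0,0,0,0,20,0.2,0.05,0,0,0,0,20,0.1,0.03,0,0,0,0,20,0,0,0,0,0,-0.0465,20,0,0,0,0,0,0,20,0,0,0,0,0,0,20])

```text
t: 6.12
tcp_pos: [552.8, -55.6, 181.0]
eef_rot: [[-0.079, 0.997, -0.013], [0.997, 0.079, 0.004], [0.005, -0.012, -1.0]]
wrist_force: [0.1, -0.4, -1.7]
gripper_width: 28.0
```

Run:
```python
from h import *
snap('wrist','pics/w3.png');s=bot.observe();print(s['t'],s['tcp_pos'],s['wrist_force'],s['gripper_width'])
im=cv2.imread('pics/w3.png');cv2.imwrite('pics/w3b.png',cv2.resize(im[20:320,180:580],None,fx=2,fy=2,interpolation=2))
```

```text
6.175 [552.76781569 -55.71041124 180.96124629] [-0.33177777 -0.02117239 -1.31340232] 27.74225582424367
```

View pics/w3b.png

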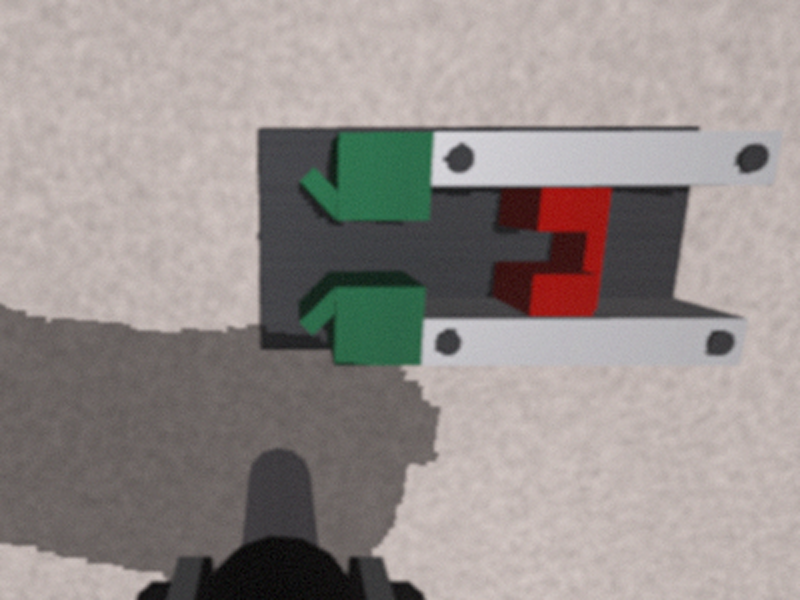

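The gauge is clear, with the green jaws at crop (336–432, 220) and (335–425, 287) and the red front edges around crop x=500–540. The held pin's foot is centred near crop (281,481).

Run:
```python
from h import *
f='pics/w3.png'
R=lambda u,v,z:ray(f,u/2+180,v/2+20,z)
up=[R(340,220,55),R(430,220,55)];lo=[R(337,287,55),R(425,289,55)]
print('up',up,'lo',lo,'gap',up[0]-lo[0])
b=[R(459,158,55),R(752,158,55),R(447,343,55),R(720,342,55)]
for p in b:print(p)
m0=(b[0]+b[2])/2;m1=(b[1]+b[3])/2;d=m1-m0;print('mid',m0,m1,np.degrees(np.arctan2(d[1],d[0])))
print('mouth',R(259,128,6),R(261,348,6))
print('red front top',R(540,232,55),R(530,270,55),'red bottom',R(500,232,6),R(492,290,6))
print('tip foot',R(281,481,89.6), 'sides',R(250,481,89.6),R(311,481,89.6),'top',R(281,450,89.6))
```

```text
up [array([563.35702052,  16.27297868,  55.        ]), array([590.75922377,  18.43471737,  55.        ])] lo [array([564.49486517,  -3.95143146,  55.        ]), array([592.09076299,  -2.36920199,  55.        ])] gap [-1.13784465 20.22441014  0.        ]
[596.8959115   36.76257872  55.        ]
[683.45264785  43.51487671  55.        ]
[601.45728701 -18.8032068   55.        ]
[688.1137399  -11.48058529  55.        ]
mid [599.17659925   8.97968596  55.        ] [685.78319388  16.01714571  55.        ] 4.6455213547249254
mouth [534.72816213  43.71151703   6.        ] [541.02171716 -35.1005446    6.        ]
red front top [624.79825733  17.57086338  55.        ] [623.79894376   6.02809349  55.        ] red bottom [625.70817939  15.11684946   6.        ] [626.23864138  -6.02039523   6.        ]
tip foot [551.39831264 -57.12837236  89.6       ] sides [542.34534944 -57.88077171  89.6       ] [560.15031886 -56.4009858   89.6       ] top [550.6431607  -47.56684699  89.6       ]
```

Call:
jog_arm(targets=[0.15,-0.08,0,-0.0081,-0.0032,-0.0013,20,0.13,-0.07,0.03,0,0,0,20,0,0,0.1,0,0,0,20,0,0,0.1,0,0,0,20,0,0,0.05,0,0,0,20,0,0,0,0,0,0,20,0,0,0,0,0,0,20])

```text
t: 7.05
tcp_pos: [517.7, -3.2, 124.6]
eef_rot: [[-0.071, 0.997, 0.002], [0.997, 0.071, -0.0], [-0.0, 0.002, -1.0]]
wrist_force: [-0.1, -0.4, -2.5]
gripper_width: 27.9
```

Call:
jog_arm(targets=[0.036,-0.003,0.04,0.0013,0,-0.0064,20,0,0,0.04,0,0,0,20,0,0,0,0,0,0,20,0,0,0,0,0,0,20,0,0,0,0,0,0,20])

```text
t: 7.68
tcp_pos: [517.1, 4.4, 108.5]
eef_rot: [[-0.081, 0.997, 0.002], [0.997, 0.081, -0.0], [-0.0, 0.002, -1.0]]
wrist_force: [0.5, -0.2, -2.1]
gripper_width: 27.8
```

```bash
cat > st.py <<'E'
from h import *
s=bot.observe();R=np.array(s['eef_rot']);p=np.array(s['tcp_pos']);a=np.radians(4.65)
d=p[:2]-[564,6.15];g=np.array([[np.cos(a),np.sin(a)],[-np.sin(a),np.cos(a)]])
print('t',s['t'],'p',p.round(2),'gauge',(g@d+[-40,0]).round(2),'F',np.array(s['wrist_force']).round(2),'Fg',(g@np.array(s['wrist_force'])[:2]).round(2),'z',R[:,2].round(4),'yaw',np.degrees(np.arctan2(-R[0,0],R[1,0])).round(2),'w',round(s['gripper_width'],2),'T',np.array(s['wrist_torque']).round(2))
E
python3 st.py; python3 -c "
from h import *
snap('wrist','pics/w4.png');im=cv2.imread('pics/w4.png');cv2.imwrite('pics/w4b.png',cv2.resize(im[180:480,180:580],None,fx=2,fy=2,interpolation=2))"
```

```text
t 7.675 p [517.13   4.4  108.53] gauge [-86.85   2.06] F [ 0.49 -0.17 -2.1 ] Fg [ 0.47 -0.21] z [ 1.7e-03 -2.0e-04 -1.0e+00] yaw 4.66 w 27.84 T [-0.    0.02  0.01]
```

View pics/w4b.png

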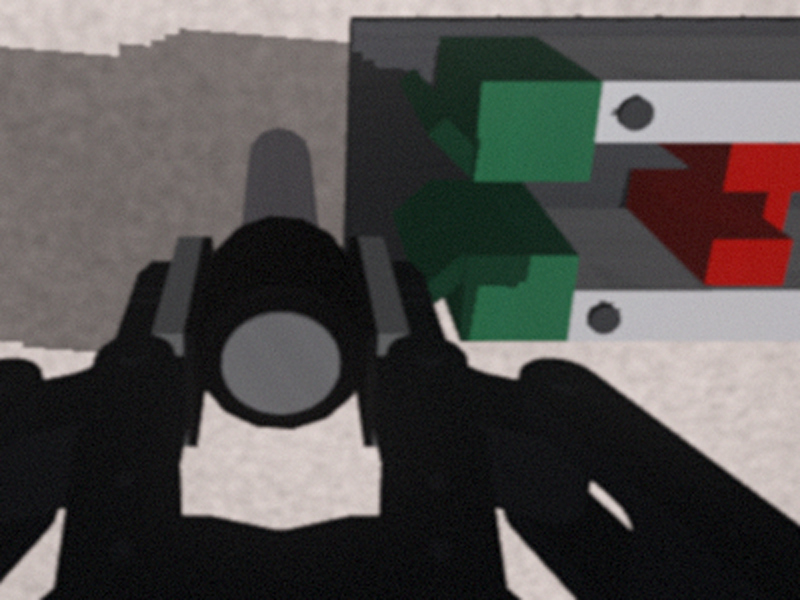

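The pin is upright in front of the mouth, with the foot centred near crop (280,159) and the head top at (281,363). I'll check it against the gauge midline and for tilt.

Run:
```python
from h import *
f='pics/w4.png'
R=lambda u,v,z:ray(f,u/2+180,v/2+180,z)
a=np.radians(4.65);g=np.array([[np.cos(a),np.sin(a)],[-np.sin(a),np.cos(a)]])
G=lambda p:(g@(p[:2]-[564,6.15])+[-40,0]).round(2)
for n,p in dict(foot=R(280,159,17.1),footside=R(249,159,17.1),top=R(280,128,17.1),head=R(281,363,115.1),upj=R(477,181,55),upj2=R(592,181,55),loj=R(466,255,55),loj2=R(578,255,55),b1=R(636,113,55),b2=R(603,318,55),mouth=R(351,18,6)).items():print(n,p.round(1),G(p))
```

```text
foot [516.8   3.1  17.1] [-87.34   0.79]
footside [507.7   2.4  17.1] [-96.41   0.8 ]
top [516.   12.7  17.1] [-87.34  10.39]
head [516.6   3.8 115.1] [-87.41   1.49]
upj [563.5  15.9  55. ] [-39.69   9.8 ]
upj2 [591.3  18.2  55. ] [-11.8    9.77]
loj [564.   -4.2  55. ] [-40.82 -10.27]
loj2 [592.   -1.9  55. ] [-12.73 -10.31]
b1 [598.   36.1  55. ] [-3.66 27.08]
b2 [602.2 -19.4  55. ] [ -4.03 -28.53]
mouth [534.1  44.2   6. ] [-66.71  40.3 ]
```

Call:
jog_arm(targets=[-0.007,0.07,0,0.001,0,0,20,0,0.07,0,0,0,0,20,0,0.02,0,0,0,0,20,0,0,0,0,0,0,20,0,0,0,0,0,0,20])

```text
t: 8.35
tcp_pos: [552.0, 5.6, 108.6]
eef_rot: [[-0.081, 0.997, 0.0], [0.997, 0.081, -0.0], [-0.0, 0.0, -1.0]]
wrist_force: [0.6, 0.3, -1.4]
gripper_width: 27.9
```

```bash
python3 st.py
```

```text
t 8.35 p [552.03   5.63 108.58] gauge [-51.97   0.45] F [ 0.58  0.32 -1.41] Fg [0.61 0.27] z [ 4.e-04 -3.e-04 -1.e+00] yaw 4.65 w 27.88 T [-0.03 -0.02  0.06]
```

Call:
jog_arm(targets=[0.001,0.01,0,0,0,0,20,0,0.01,0,0,0,0,20,0,0.01,0,0,0,0,20,0,0.01,0,0,0,0,20,0,0.01,0,0,0,0,20])

```text
t: 8.98
tcp_pos: [562.2, 6.7, 108.9]
eef_rot: [[-0.081, 0.997, 0.001], [0.997, 0.081, -0.0], [-0.0, 0.001, -1.0]]
wrist_force: [0.1, 0.0, -1.7]
gripper_width: 27.6
```

```bash
python3 st.py
```

```text
t 8.975 p [562.17   6.67 108.86] gauge [-41.79   0.67] F [ 0.14  0.04 -1.71] Fg [0.14 0.03] z [ 7.e-04 -3.e-04 -1.e+00] yaw 4.65 w 27.63 T [-0.   -0.01 -0.01]
```

No contact so far, so I continue.

Call:
jog_arm(targets=[0,0.01,0,0,0,0,20,0,0.01,0,0,0,0,20,0,0.01,0,0,0,0,20,0,0.01,0,0,0,0,20])

```text
t: 9.48
tcp_pos: [570.7, 7.4, 108.8]
eef_rot: [[-0.081, 0.997, 0.001], [0.997, 0.081, -0.0], [-0.0, 0.0, -1.0]]
wrist_force: [0.4, -0.2, -1.9]
gripper_width: 27.6
```

```bash
python3 st.py
```

```text
t 9.475 p [570.7    7.4  108.78] gauge [-33.22   0.7 ] F [ 0.44 -0.21 -1.85] Fg [ 0.42 -0.25] z [ 5.e-04 -3.e-04 -1.e+00] yaw 4.65 w 27.61 T [-0.01  0.02  0.02]
```

Call:
jog_arm(targets=[0,0.012,0,0,0,0,20,0,0.012,0,0,0,0,20,0,0.012,0,0,0,0,20,0,0.012,0,0,0,0,20,0,0.012,0,0,0,0,20,0,0.012,0,0,0,0,20])

```text
t: 10.22
tcp_pos: [586.1, 8.6, 108.7]
eef_rot: [[-0.081, 0.997, 0.0], [0.997, 0.081, -0.0], [-0.0, 0.0, -1.0]]
wrist_force: [0.1, -0.7, -1.8]
gripper_width: 28.1
```

```bash
python3 st.py
```

```text
t 10.225 p [586.09   8.6  108.75] gauge [-17.78   0.66] F [ 0.07 -0.69 -1.81] Fg [ 0.02 -0.7 ] z [ 5.e-04 -3.e-04 -1.e+00] yaw 4.65 w 28.09 T [-0.03 -0.01  0.02]
```

Call:
jog_arm(targets=[0,0.012,0,0,0,0,20,0,0.012,0,0,0,0,20,0,0.012,0,0,0,0,20,0,0.012,0,0,0,0,20,0,0.012,0,0,0,0,20,0,0.012,0,0,0,0,20,0,0.012,0,0,0,0,20,0,0.012,0,0,0,0,20])

```text
t: 11.22
tcp_pos: [606.6, 10.3, 108.7]
eef_rot: [[-0.081, 0.997, 0.0], [0.997, 0.081, -0.0], [-0.0, 0.0, -1.0]]
wrist_force: [-0.4, 0.9, -0.7]
gripper_width: 28.0
```

```bash
python3 st.py
```

```text
t 11.225 p [606.59  10.32 108.72] gauge [2.78 0.7 ] F [-0.41  0.94 -0.75] Fg [-0.34  0.97] z [ 4.e-04 -3.e-04 -1.e+00] yaw 4.65 w 27.99 T [-0.02 -0.    0.02]
```

Call:
jog_arm(targets=[0,0.012,0,0,0,0,20,0,0.012,0,0,0,0,20,0,0.005,0,0,0,0,20,0,0.005,0,0,0,0,20,0,0.005,0,0,0,0,20,0,0.005,0,0,0,0,20])

```text
t: 11.98
tcp_pos: [616.0, 11.0, 108.6]
eef_rot: [[-0.081, 0.997, 0.0], [0.997, 0.081, -0.0], [-0.0, 0.0, -1.0]]
wrist_force: [-0.8, 0.2, -2.1]
gripper_width: 27.7
```

```bash
python3 st.py
```

```text
t 11.975 p [616.    11.02 108.63] gauge [12.22  0.64] F [-0.76  0.18 -2.08] Fg [-0.74  0.24] z [ 2.e-04 -3.e-04 -1.e+00] yaw 4.65 w 27.66 T [-0.02  0.02  0.07]
```

Call:
jog_arm(targets=[0,0.004,0,0,0,0,20,0,0.004,0,0,0,0,20])

```text
t: 12.22
tcp_pos: [617.7, 11.2, 108.7]
eef_rot: [[-0.081, 0.997, 0.0], [0.997, 0.081, -0.0], [-0.0, 0.0, -1.0]]
wrist_force: [0.4, -0.0, -2.5]
gripper_width: 27.6
```

Call:
jog_arm(targets=[0,0.004,0,0,0,0,20])

```text
t: 12.35
tcp_pos: [618.5, 11.3, 108.7]
eef_rot: [[-0.081, 0.997, 0.0], [0.997, 0.081, -0.0], [-0.0, 0.0, -1.0]]
wrist_force: [-0.3, -0.7, -1.9]
gripper_width: 27.8
```

Call:
jog_arm(targets=[0,0.004,0,0,0,0,20])

```text
t: 12.48
tcp_pos: [619.2, 11.3, 108.7]
eef_rot: [[-0.081, 0.997, -0.0], [0.997, 0.081, -0.0], [-0.0, -0.0, -1.0]]
wrist_force: [-1.5, 0.1, -0.9]
gripper_width: 28.0
```

Call:
jog_arm(targets=[0,0.004,0,0,0,0,20])

```text
t: 12.6
tcp_pos: [619.6, 11.2, 108.5]
eef_rot: [[-0.081, 0.997, -0.001], [0.997, 0.081, -0.001], [-0.001, -0.001, -1.0]]
wrist_force: [-2.9, -0.5, -0.9]
gripper_width: 28.0
```

Call:
jog_arm(targets=[0,0.004,0,0,0,0,20])

```text
t: 12.72
tcp_pos: [619.9, 11.1, 108.3]
eef_rot: [[-0.081, 0.997, -0.002], [0.997, 0.081, -0.001], [-0.001, -0.002, -1.0]]
wrist_force: [-5.0, -1.6, -0.1]
gripper_width: 27.4
```

Call:
jog_arm(targets=[0,0.004,0,0,0,0,20])

```text
t: 12.85
tcp_pos: [620.3, 11.0, 108.2]
eef_rot: [[-0.081, 0.997, -0.004], [0.997, 0.081, -0.001], [-0.001, -0.004, -1.0]]
wrist_force: [-5.7, -0.8, 0.1]
gripper_width: 27.8
```

Call:
jog_arm(targets=[0,0.004,0,0,0,0,20])

```text
t: 12.98
tcp_pos: [620.4, 11.0, 108.2]
eef_rot: [[-0.081, 0.997, -0.005], [0.997, 0.081, -0.002], [-0.001, -0.005, -1.0]]
wrist_force: [-5.0, -1.0, 1.2]
gripper_width: 27.6
```

Call:
jog_arm(targets=[0,0.005,0,-0.0015,0,0,20])

```text
t: 13.1
tcp_pos: [620.5, 11.0, 108.1]
eef_rot: [[-0.081, 0.997, -0.005], [0.997, 0.081, -0.001], [-0.001, -0.005, -1.0]]
wrist_force: [-8.6, -0.9, 2.3]
gripper_width: 27.8
```

Call:
jog_arm(targets=[0,0.005,0,-0.0015,0,0,20])

```text
t: 13.22
tcp_pos: [620.5, 11.0, 108.1]
eef_rot: [[-0.081, 0.997, -0.005], [0.997, 0.081, -0.001], [-0.001, -0.005, -1.0]]
wrist_force: [-8.4, -1.6, 2.0]
gripper_width: 27.5
```

Call:
jog_arm(targets=[0,0.005,0,-0.0014,0,0,20,0,0.005,0,-0.0014,0,0,20])

```text
t: 13.48
tcp_pos: [620.5, 11.0, 108.1]
eef_rot: [[-0.08, 0.997, -0.005], [0.997, 0.08, -0.001], [-0.001, -0.005, -1.0]]
wrist_force: [-7.7, -0.8, 2.4]
gripper_width: 27.9
```

Call:
jog_arm(targets=[0,0.005,0,-0.0014,0,0,20,0,0.005,0,-0.0014,0,0,20])

```text
t: 13.72
tcp_pos: [620.5, 11.0, 108.2]
eef_rot: [[-0.08, 0.997, -0.004], [0.997, 0.08, -0.001], [-0.001, -0.004, -1.0]]
wrist_force: [-6.8, -1.7, 2.5]
gripper_width: 27.4
```

Call:
jog_arm(targets=[0,0.005,0,-0.0014,0,0,20,0,0.005,0,-0.0014,0,0,20])

```text
t: 13.98
tcp_pos: [620.5, 11.0, 108.1]
eef_rot: [[-0.08, 0.997, -0.004], [0.997, 0.08, -0.001], [-0.001, -0.004, -1.0]]
wrist_force: [-8.0, -1.7, 1.1]
gripper_width: 27.9
```

Call:
jog_arm(targets=[0,0.005,0,-0.0015,0,0,20,0,0.005,0,-0.0015,0,0,20])

```text
t: 14.22
tcp_pos: [620.5, 10.9, 108.1]
eef_rot: [[-0.08, 0.997, -0.004], [0.997, 0.08, -0.001], [-0.001, -0.004, -1.0]]
wrist_force: [-7.5, -0.4, 2.7]
gripper_width: 27.6
```

Call:
jog_arm(targets=[0,0.005,0,-0.0015,0,0,20,0,0.005,0,-0.0015,0,0,20,0,0.005,0,-0.0015,0,0,20])

```text
t: 14.6
tcp_pos: [620.5, 11.0, 108.1]
eef_rot: [[-0.08, 0.997, -0.003], [0.997, 0.08, -0.001], [-0.001, -0.003, -1.0]]
wrist_force: [-8.8, -0.5, 2.7]
gripper_width: 27.9
```

```bash
python3 st.py
```

```text
t 14.6 p [620.45  10.96 108.13] gauge [16.66  0.21] F [-8.84 -0.47  2.75] Fg [-8.85  0.25] z [-0.0034 -0.0011 -1.    ] yaw 4.59 w 27.92 T [-0.34  1.98  0.03]
```

Call:
jog_arm(targets=[0,-0.02,0,0,0,0,20,0,-0.025,0,0,0,0,20,0,-0.01,0,-0.001,0,0,20,0,0,0,0,0,0,20,0,0,0,0,0,0,20])

```text
t: 15.22
tcp_pos: [610.1, 10.4, 108.6]
eef_rot: [[-0.08, 0.997, 0.002], [0.997, 0.08, -0.0], [-0.0, 0.002, -1.0]]
wrist_force: [-0.3, -0.3, -1.5]
gripper_width: 27.9
```

```bash
python3 st.py
```

```text
t 15.225 p [610.08  10.41 108.64] gauge [6.27 0.51] F [-0.31 -0.34 -1.49] Fg [-0.34 -0.32] z [ 1.6e-03 -1.0e-04 -1.0e+00] yaw 4.61 w 27.92 T [ 0.01 -0.   -0.02]
```

Call:
jog_arm(targets=[0,0,-0.05,0.001,0,0,20,0,0,-0.12,0,0,0,20,0,0,-0.15,0,0,0,20,0,0,-0.13,0,0,0,20,0,0,0,0,0,0,20])

```text
t: 15.85
tcp_pos: [610.5, 10.5, 203.6]
eef_rot: [[-0.08, 0.997, 0.001], [0.997, 0.08, -0.0], [-0.0, 0.001, -1.0]]
wrist_force: [0.3, 0.5, -1.7]
gripper_width: 27.7
```

Call:
jog_arm(targets=[0.15,-0.07,0,0,0,0,20,0.22,-0.11,0,0,0,0,20,0.22,-0.11,0,0,0,0,20,0.22,-0.11,0,0,0,0,20,0.15,-0.08,0,0,0,0,20,0.05,-0.03,0,0,0,0,20,0,0,0,0,0,0,20,0,0,0,0,0,0,20])

```text
t: 16.85
tcp_pos: [488.9, 207.3, 195.7]
eef_rot: [[-0.078, 0.997, -0.005], [0.997, 0.078, -0.003], [-0.002, -0.005, -1.0]]
wrist_force: [0.6, -0.7, -2.3]
gripper_width: 27.7
```

```bash
python3 st.py; python3 -c "
from h import *
snap('wrist','pics/w5.png')"
```

```text
t 16.85 p [488.94 207.28 195.72] gauge [-98.5  206.56] F [ 0.58 -0.69 -2.28] Fg [ 0.52 -0.73] z [-0.0052 -0.0026 -1.    ] yaw 4.49 w 27.68 T [-0.02 -0.04  0.  ]
```

View pics/w5.png

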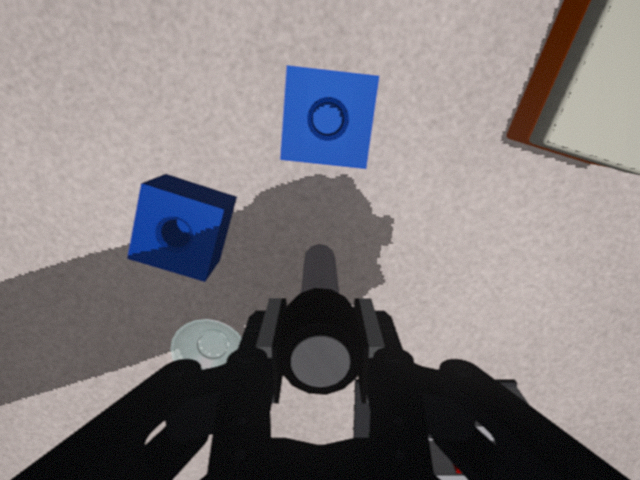

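Blue holders appear at (182,228) and (330,117). The latter, beside the tip box, is farther to the robot's left, and its hole is at about (328,118). The pin's foot is at about (319,261).

Run:
```python
from h import *
f='pics/w5.png'
print('hole',ray(f,328,118,45),'block',np.mean([ray(f,u,v,45) for u,v in[(288,66),(379,75),(367,168),(281,159)]],0),'other',ray(f,176,232,45))
print('foot',ray(f,319,261,104.3),ray(f,303,261,104.3),ray(f,335,261,104.3),'top',ray(f,319,245,104.3))
```

```text
hole [486.89063034 283.90864213  45.        ] block [487.40080809 283.48774589  45.        ] other [382.35408122 195.71920652  45.        ]
foot [487.4139997  204.75676105 104.3       ] [478.06273879 204.00812437 104.3       ] [496.76109866 205.50506454 104.3       ] top [486.64780791 214.6600555  104.3       ]
```

Call:
jog_arm(targets=[0.15,0.01,0,-0.0034,0.0014,0,20,0.15,0.009,0,0,0,0,20,0.06,0.004,0,0,0,0,20,0,0,0,0,0,0,20,0,0,0,0,0,0,20])

```text
t: 17.52
tcp_pos: [490.9, 276.6, 195.0]
eef_rot: [[-0.071, 0.997, -0.0], [0.997, 0.071, -0.001], [-0.001, -0.0, -1.0]]
wrist_force: [-0.1, -0.5, -1.9]
gripper_width: 27.5
```

```bash
python3 st.py
```

```text
t 17.525 p [490.91 276.58 194.97] gauge [-90.93 275.47] F [-0.07 -0.49 -1.92] Fg [-0.11 -0.48] z [-2.0e-04 -1.4e-03 -1.0e+00] yaw 4.08 w 27.54 T [-0.02  0.03 -0.01]
```

Call:
jog_arm(targets=[0.0445,-0.013,0,0,0.0009,0,20,0,0,0.06,0,0,0,20,0,0,0.09,0,0,0,20,0,0,0.05,0,0,0,20,0,0,0,0,0,0,20,0,0,0,0,0,0,20])

```text
t: 18.27
tcp_pos: [487.2, 283.9, 151.2]
eef_rot: [[-0.069, 0.998, -0.002], [0.998, 0.069, -0.001], [-0.001, -0.002, -1.0]]
wrist_force: [0.4, -0.5, -1.8]
gripper_width: 27.9
```

```bash
python3 st.py
```

```text
t 18.275 p [487.16 283.95 151.18] gauge [-94.06 283.11] F [ 0.39 -0.46 -1.76] Fg [ 0.35 -0.49] z [-1.7e-03 -9.0e-04 -1.0e+00] yaw 3.97 w 27.86 T [ 0.01 -0.02 -0.02]
```

Call:
jog_arm(targets=[0.0067,0.003,0,-0.001,0.0006,0,20,0,0,0.025,0,0,0,20,0,0,0.02,0,0,0,20,0,0,0.015,0,0,0,20,0,0,0.015,0,0,0,20,0,0,0.015,0,0,0,20])

```text
t: 19.02
tcp_pos: [488.3, 285.6, 133.5]
eef_rot: [[-0.069, 0.998, 0.002], [0.998, 0.069, 0.001], [0.001, 0.002, -1.0]]
wrist_force: [-1.0, -1.6, -0.6]
gripper_width: 27.4
```

```bash
python3 st.py
```

```text
t 19.025 p [488.31 285.65 133.53] gauge [-92.79 284.71] F [-1.04 -1.59 -0.58] Fg [-1.17 -1.5 ] z [ 0.0021  0.0011 -1.    ] yaw 3.97 w 27.4 T [-0.48  0.19 -0.06]
```

Call:
jog_arm(targets=[-0.006,-0.005,0,0.0013,-0.0006,0,20,0,0,0.01,0,0,0,20,0,0,0.015,0,0,0,20,0,0,0.015,0,0,0,20])

```text
t: 19.52
tcp_pos: [487.3, 284.3, 124.7]
eef_rot: [[-0.069, 0.998, -0.0], [0.998, 0.069, -0.0], [-0.0, -0.0, -1.0]]
wrist_force: [-0.0, 0.0, -2.8]
gripper_width: 27.7
```

```bash
python3 st.py
```

```text
t 19.525 p [487.3  284.32 124.68] gauge [-93.9  283.47] F [-0.01  0.04 -2.76] Fg [-0.01  0.04] z [-4.e-04 -0.e+00 -1.e+00] yaw 3.97 w 27.72 T [-0.03  0.03 -0.01]
```

Call:
jog_arm(targets=[0,0,0.02,0,0,0,20,0,0,0.025,0,0,0,20,0,0,0.025,0,0,0,20,0,0,0.015,0,0,0,20,0,0,0.01,0,0,0,20,0,0,0,0,0,0,20])

```text
t: 20.27
tcp_pos: [487.0, 284.2, 103.6]
eef_rot: [[-0.069, 0.998, -0.001], [0.998, 0.069, -0.0], [-0.0, -0.001, -1.0]]
wrist_force: [-0.0, 0.2, -1.9]
gripper_width: 27.5
```

```bash
python3 st.py
```

```text
t 20.275 p [487.01 284.22 103.65] gauge [-94.2 283.4] F [-0.02  0.17 -1.87] Fg [-0.01  0.17] z [-1.2e-03 -5.0e-04 -1.0e+00] yaw 3.97 w 27.48 T [-0.04  0.01  0.02]
```

Call:
jog_arm(targets=[0,0,0.006,0,0,0,20,0,0,0.005,0,0,0,20])

```text
t: 20.52
tcp_pos: [487.2, 284.3, 101.7]
eef_rot: [[-0.069, 0.998, -0.001], [0.998, 0.069, -0.0], [-0.0, -0.001, -1.0]]
wrist_force: [-0.7, -0.2, -1.0]
gripper_width: 27.7
```

Call:
jog_arm(targets=[0,0,0.005,0,0,0,20])

```text
t: 20.65
tcp_pos: [487.3, 284.5, 101.4]
eef_rot: [[-0.069, 0.998, -0.0], [0.998, 0.069, 0.0], [0.0, -0.0, -1.0]]
wrist_force: [-3.0, -0.9, 8.5]
gripper_width: 27.6
```

Call:
jog_arm(targets=[0,0,0.005,0,0,0,20])

```text
t: 20.78
tcp_pos: [487.2, 284.6, 101.4]
eef_rot: [[-0.069, 0.998, 0.0], [0.998, 0.069, 0.001], [0.001, 0.0, -1.0]]
wrist_force: [-3.1, -2.4, 8.2]
gripper_width: 27.7
```

Floor contact came at exactly the pick-up height (101.4). I release and retreat straight up.

Call:
jog_arm(targets=[0,0,0,0,0,0,40,0,0,0,0,0,0,60,0,0,0,0,0,0,70,0,0,0,0,0,0,70,0,0,0,0,0,0,70,0,0,0,0,0,0,70])

```text
t: 21.52
tcp_pos: [487.6, 284.7, 101.7]
eef_rot: [[-0.069, 0.998, 0.001], [0.998, 0.069, 0.001], [0.001, 0.001, -1.0]]
wrist_force: [-0.3, -0.1, 0.7]
gripper_width: 70.2
```

Call:
jog_arm(targets=[0,0,-0.05,0,0,0,70,0,0,-0.1,0,0,0,70,0,0,-0.2,0,0,0,70,0,0,-0.2,0,0,0,70,-0.15,0,-0.05,0,0,0,70,-0.2,0,0,0,0,0,70,0,0,0,0,0,0,70,0,0,0,0,0,0,70])

```text
t: 22.52
tcp_pos: [492.5, 213.5, 230.8]
eef_rot: [[-0.07, 0.998, 0.005], [0.998, 0.07, 0.003], [0.003, 0.006, -1.0]]
wrist_force: [0.4, 0.2, -0.4]
gripper_width: 69.6
```

```bash
python3 st.py; python3 -c "
from h import *
snap('wrist','pics/w6.png');snap('side','pics/s6.png')"
```

```text
t 22.525 p [492.54 213.46 230.83] gauge [-94.42 212.42] F [ 0.35  0.22 -0.44] Fg [0.37 0.19] z [ 0.0055  0.003  -1.    ] yaw 4.04 w 69.58 T [ 0.01 -0.01  0.01]
```

View pics/w6.png

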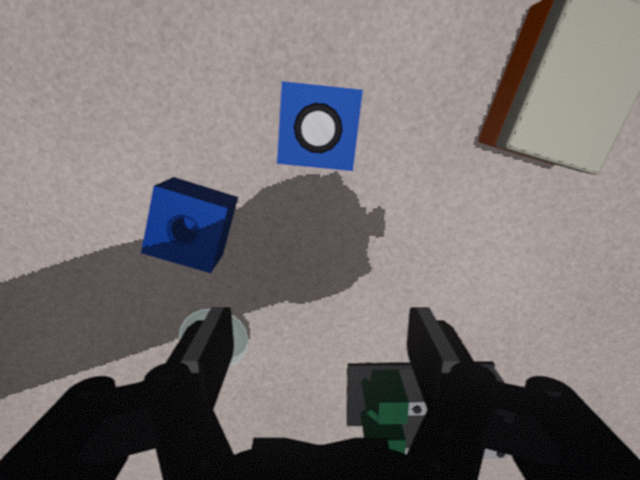

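View pics/s6.png

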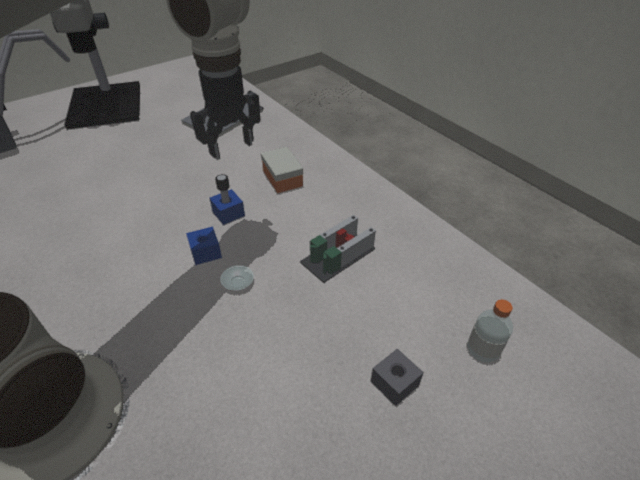

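The pin stands in the left blue holder, with its head at (318,128) in the wrist view and (222,180) in the side view. The dish, bottle and tip box are where they were, and the arm is clear.

```bash
python3 -c "
from station import bot
print(bot.finish_job())"
```

```text
the job is handed in; nothing more can be done
None
```

The pin passed the check: it went through the go gap freely and the no-go gap stopped it. It now stands in the blue holder farthest to the robot's left. I handed the job in at about 22.5 s.

- **Go gap:** the pin passed with readings within about 1 N, which is sensor noise.
- **No-go gap:** it stopped the pin at about x = 16 mm of the gauge. I held it there for about 1.5 s, with sampled push readings of 6.8–8.8 N, aiming for 8. Friction added about 4 N vertically, so the total force on the gauge stayed below about 10 N. Forces were read only at the end of each move, so a brief peak between readings would not show.
- **Placing:** the pin brushed the blue holder's hole edge lightly, about 2 N sideways. I corrected by about 1 mm, and it then reached the hole floor at the same tool height as at pick-up (101.4 mm), pressing about 8 N.
- **Last checks:** the final pictures show the pin upright in the correct blue holder and the gripper clear of everything. The dish, bottle and tip box look unmoved by eye. No check failed, and camera measurements agreed to within about 2–3 mm.

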